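# Open the cutter case with the press-and-slide lid

### The arm

A 6-joint arm with a two-finger parallel gripper is mounted at the origin on the work surface. World frame = base frame: x ahead of the robot, y to its left, z up, the work surface at z = 0. Lengths are in m, angles in rad, forces in N, time in s.
With the tool pointing down it reaches from about 0.35 to 0.875 m from the base axis. Payload 4.2 kg.
Tool frame: the origin (TCP) lies on the centre line of the jaws, within the pads' length; the fingertips stand 22 mm ahead of it and the grasp point (between the pads) lies 3 mm ahead of it; z points along the fingers, y is the direction in which the jaws open and shut (so a half turn about z gives the same grasp; the last joint's range is limited). The gripper opens to 85 mm and grips with 20 to 120 N. Pads are 22 mm wide; open, the fingers measure 114 mm over their backs; the gripper's body (76 mm by 85 mm) begins 54 mm behind the grasp point. The pads swing forward as they close: fully open they stand 13 mm farther back than shut.
Start: joints at [-1.083, 0.385, 0.008, 0, -1.194, -0.259], TCP at [0.142, -0.609, 0.253] pointing down, gripper open.
Joint ranges: [-3.14, 3.14], [-1.21, 2.06], [-1.07, 1.41], [-3.16, 2.05], [-2.99, -0.16], [-3.1, 3.1]. Speed limits (rad/s): [2.79, 2.79, 3.14, 3.14, 3.14, 3.14].

### API

Orientations are given as a unit quaternion [w, x, y, z].
In Python, from cell import read_state, camera, hand_in, spot_in, silhouettes, place_of gives the robot as it stands.
- The arm moves only by the tool jog_arm, never from a script. Its argument "moves" is a list of rows, each a list of 3 entries, a list of its own where there are three numbers: the shift along the tool's x, y, z in mm, then the turn, a rotation vector about the tool's x, y, z in rad, then the opening, from 0 (shut) to 1 (fully open). In form: [[[x, y, z], [wx, wy, wz], grip], ...]. A call has 1 to 12 rows; each row is the pose to reach, as a shift and turn from the pose commanded when the call began, along the tool's axes at that moment; what a row does not reach only later rows make up. A row lasts 1/10 s, in which the tool goes at most 50 mm and 8.59 degrees, less where a joint would pass 70% of its speed; a pose out of reach is approached as far as the arm can. A call with a gripper value outside its range is refused whole. The fingers move at their own pace and stop on an object; the grip force is fixed at half the most. Time passes only in rows, so rows that repeat a pose let the fingers close. It gives the time, the measured TCP pose, the force and the opening at its end, in the units of the state.
- read_state(): the state, without advancing time (a new reading comes with each control period).
- camera(name): name is "scene" or "top"; returns a dict with "pixels" (480x640x3 uint8, blue, green, red), "fx", "fy", "cx", "cy" (pixels), "k1" (the pictures are not rectified: a ray, as slopes to the right and down, at radius r is drawn at 1 + k1 r^2 times it, then the intrinsics apply), "R" (3x3) and "t" (3): a world point X has camera coordinates R X + t. Camera axes: x right, y down, z forward; pixel columns grow to the right and rows downward; lengths in m; the calibration is good to about 2 mm. A picture is of the moment at which its call begins. There is no depth.
- hand_in(): hands the job in, once; it reports no verdict.
Trained networks look in a picture, given as the dict that the camera call returned (one of the last four; its "shot" number tells which), for a name from the list of things; names that differ only in an ending like _2 or _b are one class to them, and where a whole thing is asked for, a point or a joint stands for the part that bears it (a point fixed in the world has none). Each returns a list of dicts, best first, with "confidence" (0 to 1); they miss things now and then, are a little off and sometimes report something else, mostly with a low value. They report only what shows in the picture. A call takes as long as a camera call.
- spot_in(picture, thing): "pixel" ([column, row] in pixels, amid what is visible of it).
- silhouettes(picture, thing): "pixels" (480x640 bool, what is visible of it) and "pixel" ([column, row] in pixels, amid what is visible of it).
- place_of(picture, thing): "pixel" ([column, row] in pixels: a listed point, or the origin of a listed thing).
The state is a dict: "time": time; "joint_positions": joint angles; "dq": joint speeds; "joint_efforts": joint torques, N m; "tool_pos": TCP position; "tcp_rot": TCP orientation; "force": force on the tool from outside, world axes, zero at the start; "torque": the same for the moment, N m; "opening": finger opening in m.
Only numpy, scipy, OpenCV 4.12 (cv2) and the standard library are available. Lean on these libraries where they do the work, as an engineer would, in place of code of your own. Each camera call takes 0.05 s, during which the arm holds its last target. There are 200 camera calls.

### The job

Open the pastry-cutter case with the blue tab: press its blue tab down and, keeping it down, slide the lid along its rails, away from the tab's end of the case as the moulded arrow shows, until the lid is fully open, then let go so that the tab springs up again. Do not press or move the tab of the other case, the one with the yellow tab.

Things in the scene. Friction and masses are not known exactly. Their poses are not given: they have to be found in the camera images.
- blue_pad (a point): Middle of the flat pad (36 mm along x, 50 along y) on top of the blue tab, 67 mm above the bench and 9 mm above the lid when up; moves with the tab. x: the way the lid opens, y across the case, z up. Along the pad's +x edge, 18 to 24 mm ahead of this point, stands a lip 50 mm wide, 10 mm above the pad: a fingertip pressing the pad pushes against it.
- tab_blue (a joint): How far the blue tab is pressed straight down, m: 0 up, 0.007 fully down at its stop. Spring: 3 N when up, 6 N fully down. It must be over 0.004 down for the lid to leave its closed place; under way ribs in the case hold it at about 0.004 if released.
- lid_blue (a joint): How far the clear lid has slid open, m: 0 closed and latched, 0.080 fully open at its stop; 1.5 N friction, stays where left. From 0.068 on the released tab springs up and locks it. White case fixed to the bench, 180 (x) x 112 x 62 mm; the tab starts 40 mm from its middle, at one end, and the lid slides to the other end. Rail tops 62 mm high, 46 to 56 mm off the centre line.
- yellow_pad (a point): The same point on the yellow tab of the other case, which is alike but for its yellow tab and its contents (steel piping nozzles instead of copper-coloured cutters). Its lid and tab must stay as they are.

How it is judged:
By the outcome, as a careful person would: the job done as asked, in the order asked, and still so for the second after the job is handed in, with the robot touching nothing.
It also fails if it takes over 32 s, if anything falls off the work surface, if the arm or the gripper's body presses on something with over 40 N, if the wrist force passes 120 N, or if a joint passes its speed limit or range.

## Working session

There is one attempt and no reset: what is moved stays moved. The work goes in short steps, Python scripts to look and compute and a tool call to move; the robot and the scene stay as the last step left them, time stands still between calls to the robot, and variables do not carry over. Pictures are saved under pics/ and viewed, about 8 in all and at most 12, crops included, and the job is handed in when it is done.

Besides the shell and the picture viewer there is one more tool, called after "Emit:" in YAML: its name, and indented under it one key for each argument. jog_arm: Moves the arm, as the interface text tells. Its arguments: {"type":"object","properties":{"moves":{"type":"array"}},"required":["moves"]}

```bash
mkdir -p pics
cat > h.py <<'E'
import numpy as np, cv2
from cell import *
def ray(c,p):
    K=np.array([[c['fx'],0,c['cx']],[0,c['fy'],c['cy']],[0,0,1.]])
    u=cv2.undistortPoints(np.array([[p]],float),K,np.array([c['k1'],0,0,0,0.]))[0,0]
    R=np.array(c['R']);t=np.array(c['t'])
    return -R.T@t, R.T@np.array([u[0],u[1],1])
def onz(c,p,z):
    o,d=ray(c,p); return o+d*(z-o[2])/d[2]
def tri(a,p,b,q):
    A=[];B=[]
    for c,x in((a,p),(b,q)):
        o,d=ray(c,x);d/=np.linalg.norm(d);P=np.eye(3)-np.outer(d,d);A.append(P);B.append(P@o)
    return np.linalg.lstsq(np.vstack(A),np.hstack(B),rcond=None)[0]
E
python3 - <<'E'
from h import *
for n in('scene','top'):
    c=camera(n);cv2.imwrite(f'pics/{n}0.png',c['pixels'])
    print(n,'cam at',np.round(ray(c,(320,240))[0],3))
    for th in('blue_pad','yellow_pad','lid_blue','tab_blue'):
        for r in place_of(c,th)[:2]: print(th,'place',np.round(r['pixel'],1),round(r['confidence'],2),np.round(onz(c,r['pixel'],.067),4))
        for r in silhouettes(c,th)[:2]: print(th,'sil',np.round(r['pixel'],1),round(r['confidence'],2),np.round(onz(c,r['pixel'],.06),4),r['pixels'].sum())
s=read_state();print(s['time'],s['tool_pos'],s['tcp_rot'],s['force'],s['opening'])
E
```

```text
scene cam at [1.044 0.146 0.642]
blue_pad place [428.9 272.9] 0.77 [0.5183 0.174  0.067 ]
blue_pad sil [427.8 277. ] 0.94 [0.5211 0.1736 0.06  ] 756
yellow_pad place [188.8 224.8] 0.9 [ 0.5113 -0.2533  0.067 ]
yellow_pad sil [190.6 229.2] 0.65 [ 0.5146 -0.2497  0.06  ] 613Traceback (most recent call last):
  File "<stdin>", line 6, in <module>
ValueError: it knows: blue_pad, yellow_pad
```

View pics/scene0.png

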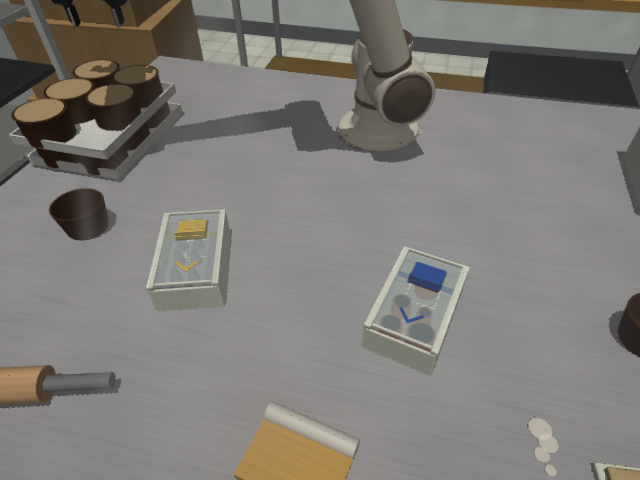

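The scene picture shows the blue tab at about (428,275). Its arrow at (410,318) points at the near end of the case. The yellow case is well apart, with its tab at (190,229).

Run:
```python
from h import *
S=camera('scene');c=camera('top');cv2.imwrite('pics/top0.png',c['pixels'])
P={}
for n,k in(('s',S),('t',c)):
    for th in('blue_pad','yellow_pad'):
        for r in place_of(k,th)[:2]:
            P.setdefault(n+th,r['pixel']);print(n,th,np.round(r['pixel'],1),round(r['confidence'],2),np.round(onz(k,r['pixel'],.067),4))
        for r in silhouettes(k,th)[:1]:
            rc=cv2.minAreaRect(np.argwhere(r['pixels'])[:,::-1].astype(np.float32));print('sil',r['pixel'],round(r['confidence'],2),r['pixels'].sum())
            if n=='t': print([np.round(onz(k,p,.067),4) for p in cv2.boxPoints(rc)])
if 'tblue_pad' in P: print('tri',tri(S,P['sblue_pad'],c,P['tblue_pad']))
# case rim from the top: four corners of white case at z=.062
s=read_state();print(s['time'],s['tool_pos'],s['tcp_rot'],s['force'],s['opening'])
b=P.get('tblue_pad')
if b is not None:
    x,y=map(int,b);x0=max(0,x-70);y0=max(0,y-70);print('crop',x0,y0)
    cv2.imwrite('pics/topc.png',cv2.resize(c['pixels'][y0:y0+140,x0:x0+140],None,fx=4,fy=4,interpolation=cv2.INTER_CUBIC))
```

```text
s blue_pad [426.7 277.5] 0.76 [0.5289 0.1717 0.067 ]
sil [426.8, 275.0] 0.63 735
sil [190.6, 230.3] 0.96 542
t blue_pad [235.  232.1] 0.78 [0.5182 0.1718 0.067 ]
sil [235.2, 230.8] 0.71 703
[array([0.5046, 0.1998, 0.067 ]), array([0.5498, 0.1931, 0.067 ]), array([0.539 , 0.1376, 0.067 ]), array([0.4941, 0.1447, 0.067 ])]
t yellow_pad [466.1 241.6] 0.66 [ 0.5131 -0.2527  0.067 ]
sil [462.6, 237.6] 0.67 661
[array([ 0.5292, -0.2121,  0.067 ]), array([ 0.5477, -0.263 ,  0.067 ]), array([ 0.5037, -0.2766,  0.067 ]), array([ 0.4857, -0.2259,  0.067 ])]
tri [0.51999813 0.17297752 0.05736421]
0.75 [ 0.14178562 -0.60867913  0.25333762] [ 1.10841082e-05 -1.14174043e-01  9.93460763e-01 -1.45276545e-05] [-0.78743596 -0.32404504 -0.50867355] 0.08536959705517153
crop 165 162
```

View pics/topc.png

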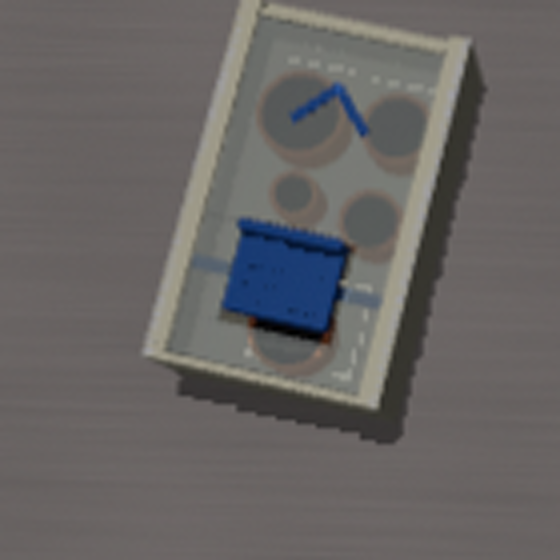

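The top crop shows the blue pad centred near crop (285,282), with its lip on the upper (+x) side and the arrow pointing up. The rails run from (150,352) to (245,0) and from (380,407) to (470,40). Next I'll get the heading from the rails.

Run:
```python
from h import *
from scipy.spatial.transform import Rotation as Ro
c=camera('top')
f=lambda x,y,z=.062: onz(c,(165+(x-1.5)/4,162+(y-1.5)/4),z)
a,b,d,e=f(148,354),f(243,0),f(380,408),f(470,42)
for p,q in((a,b),(d,e)): print('yaw',np.arctan2(*(q-p)[1::-1]),np.linalg.norm(q-p))
n,ff=(a+d)/2,(0,0); print('width',np.linalg.norm(a-d),'corners',a,d,e)
y=(np.arctan2(*(b-a)[1::-1])+np.arctan2(*(e-d)[1::-1]))/2
u=np.array([np.cos(y),np.sin(y),0]);
# lip far edge, top at z .077 ; right case end d is 90mm behind the middle
v=np.array([-u[1],u[0],0])
mid=(d+e)/2+v*.056; print('case mid (right rail)',mid,'near edge based',(a+d)/2+u*.09)
print('pad = mid-?u', [ (f(285,282,.067)-mid)@w for w in (u,v)], f(285,282,.067))
s=read_state();q=s['tcp_rot'];R=Ro.from_quat([q[1],q[2],q[3],q[0]]).as_matrix();print(R.round(3))
```

```text
yaw -0.18323079122892416 0.1740622625238124
yaw -0.18523916404144833 0.17757148811102452
width 0.11049903169158222 corners [0.48363742 0.23244272 0.062     ] [0.46218271 0.12404654 0.062     ] [0.63671634 0.09134114 0.062     ]
case mid (right rail) [0.55970842 0.16274613 0.062     ] near edge based [0.56138696 0.16175712 0.062     ]
pad = mid-?u [np.float64(-0.04217901769982367), np.float64(-0.0002979454211340044)] [0.51818863 0.17018019 0.067     ]
[[-0.974 -0.227  0.   ]
 [-0.227  0.974 -0.   ]
 [ 0.    -0.    -1.   ]]
```

Emit:
jog_arm:
  moves:
    - [[-380, 280, 50], [0, 0, 0.414], 0]
    - [[-380, 280, 50], [0, 0, 0.414], 0]
    - [[-380, 280, 50], [0, 0, 0.414], 0]
    - [[-380, 280, 50], [0, 0, 0.414], 0]
    - [[-380, 280, 50], [0, 0, 0.414], 0]
    - [[-380, 280, 50], [0, 0, 0.414], 0]
    - [[-380, 280, 50], [0, 0, 0.414], 0]
    - [[-380, 280, 50], [0, 0, 0.414], 0]
    - [[-380, 280, 50], [0, 0, 0.414], 0]
    - [[-380, 280, 50], [0, 0, 0.414], 0]
    - [[-380, 280, 50], [0, 0, 0.414], 0]

```text
time: 1.9
tool_pos: [0.4505, -0.2473, 0.203]
tcp_rot: [0.0, 0.09, 0.996, 0.0]
force: [-0.6, -0.3, -0.1]
opening: 0.0001
```

Emit:
jog_arm:
  moves:
    - [[6, 423, 63], [0, 0, 0.004], 0]
    - [[6, 423, 63], [0, 0, 0.004], 0]
    - [[6, 423, 63], [0, 0, 0.004], 0]
    - [[6, 423, 63], [0, 0, 0.004], 0]
    - [[6, 423, 63], [0, 0, 0.004], 0]
    - [[6, 423, 63], [0, 0, 0.004], 0]
    - [[6, 423, 63], [0, 0, 0.004], 0]
    - [[6, 423, 63], [0, 0, 0.004], 0]
    - [[6, 423, 63], [0, 0, 0.004], 0]
    - [[6, 423, 63], [0, 0, 0.004], 0]
    - [[6, 423, 63], [0, 0, 0.004], 0]

```text
time: 3.0
tool_pos: [0.5202, 0.1668, 0.1401]
tcp_rot: [-0.0, 0.094, 0.996, -0.0]
force: [-0.8, -0.7, -0.6]
opening: 0.0001
```

Run:
```python
from h import *
s=read_state();print(s['time'],s['tool_pos'],s['tcp_rot'],s['force'])
tip=np.array(s['tool_pos'])-[0,0,.022]
ims=[]
for n in('scene','top'):
    c=camera(n);K=np.array([[c['fx'],0,c['cx']],[0,c['fy'],c['cy']],[0,0,1.]])
    q=cv2.projectPoints(tip[None],cv2.Rodrigues(np.array(c['R']))[0],np.array(c['t'],float),K,np.array([c['k1'],0,0,0,0.]))[0].ravel()
    x,y=map(int,q);x0,y0=x-50,y-50;print(n,q,'crop',x0,y0,[np.round(r['pixel'],1) for r in place_of(c,'blue_pad')[:1]])
    ims.append(cv2.resize(c['pixels'][y0:y0+100,x0:x0+100],None,fx=4,fy=4,interpolation=cv2.INTER_CUBIC))
cv2.imwrite('pics/above.png',np.hstack(ims))
```

```text
3.0 [0.52018524 0.16680781 0.14011683] [-3.50537484e-04  9.42965763e-02  9.95544056e-01 -2.55047873e-04] [-0.82069222 -0.69917204 -0.6154369 ]
scene [428.8953095  250.96365335] crop 378 200 [array([429.9, 274.6])]
top [231.96252452 225.69449769] crop 181 175 [array([230.9, 232.3])]
```

View pics/above.png

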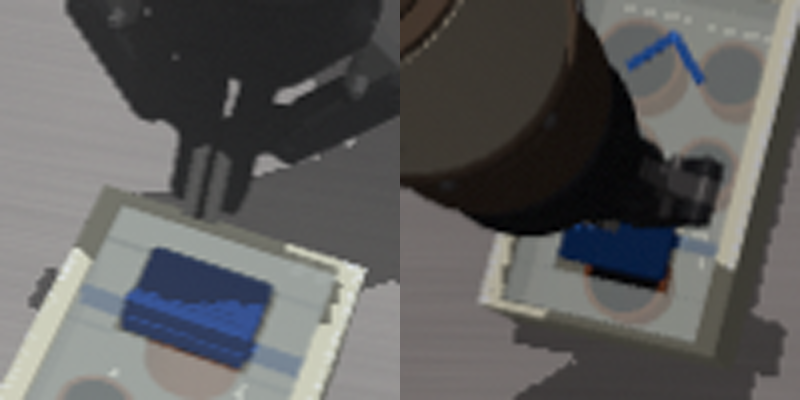

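Emit:
jog_arm:
  moves:
    - [[-1, 4, 20], [0, 0, 0], 0]
    - [[-1, 4, 40], [0, 0, 0], 0]
    - [[-1, 4, 46], [0, 0, 0], 0]
    - [[-1, 4, 49], [0, 0, 0], 0]
    - [[-1, 4, 51], [0, 0, 0], 0]
    - [[-1, 4, 53], [0, 0, 0], 0]
    - [[-1, 4, 54], [0, 0, 0], 0]
    - [[-1, 4, 54], [0, 0, 0], 0]

```text
time: 4.0
tool_pos: [0.5226, 0.1708, 0.0872]
tcp_rot: [0.001, 0.094, 0.996, 0.0]
force: [0.0, -1.5, 3.5]
opening: -0.0005
```

Run:
```python
from h import *
s=read_state();print(s['time'],s['tool_pos'],s['force'])
tip=np.array(s['tool_pos'])-[0,0,.022]
c=camera('scene')
x,y=map(int,(428,270));x0,y0=x-60,y-50;print('crop',x0,y0,[np.round(r['pixel'],1) for r in place_of(c,'blue_pad')[:1]])
cv2.imwrite('pics/press.png',cv2.resize(c['pixels'][y0:y0+100,x0:x0+120],None,fx=5,fy=5,interpolation=cv2.INTER_CUBIC))
```

```text
4.0 [0.52263206 0.17083188 0.08717136] [ 0.00420487 -1.54460396  3.45051983]
crop 368 220 [array([426.6, 275.4])]
```

View pics/press.png

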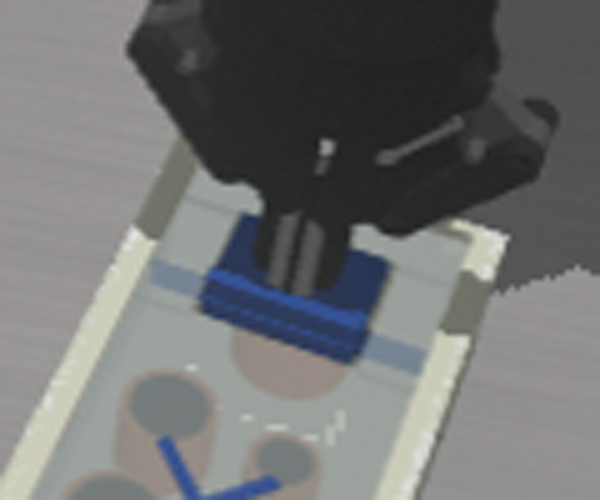

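The fingertips sit centred on the blue pad, just behind the lip, at crop (300,290). The force reading shows contact, so I'll press further.

Emit:
jog_arm:
  moves:
    - [[0, 0, 2], [0, 0, 0], 0]
    - [[0, 0, 3], [0, 0, 0], 0]
    - [[0, 0, 4], [0, 0, 0], 0]
    - [[0, 0, 5], [0, 0, 0], 0]
    - [[0, 0, 5], [0, 0, 0], 0]

```text
time: 4.6
tool_pos: [0.5226, 0.1709, 0.082]
tcp_rot: [0.001, 0.094, 0.996, 0.0]
force: [-0.8, -2.5, 7.9]
opening: 0.0001
```

Emit:
jog_arm:
  moves:
    - [[-3, 0, 0], [0, 0, 0], 0]
    - [[-8, 0, 0], [0, 0, 0], 0]
    - [[-14, 0, 0], [0, 0, 0], 0]
    - [[-20, 0, 0], [0, 0, 0], 0]
    - [[-26, 0, 0], [0, 0, 0], 0]
    - [[-32, 0, 0], [0, 0, 0], 0]
    - [[-38, 0, 0], [0, 0, 0], 0]
    - [[-44, 0, 0], [0, 0, 0], 0]
    - [[-50, 0, 0], [0, 0, 0], 0]
    - [[-55, 0, 0], [0, 0, 0], 0]
    - [[-55, 0, 0], [0, 0, 0], 0]

```text
time: 5.7
tool_pos: [0.5768, 0.1603, 0.082]
tcp_rot: [0.0, 0.094, 0.996, -0.0]
force: [0.4, -2.9, 6.9]
opening: -0.0003
```

Run:
```python
from h import *
s=read_state();print(s['time'],s['tool_pos'],s['force'])
c=camera('scene');x0,y0=345,215
print([(np.round(r['pixel'],1),onz(c,r['pixel'],.06)) for r in place_of(c,'blue_pad')[:1]])
cv2.imwrite('pics/slide.png',cv2.resize(c['pixels'][y0:y0+170,x0:x0+150],None,fx=3.5,fy=3.5,interpolation=cv2.INTER_CUBIC))
```

```text
5.7 [0.57677655 0.16026217 0.08204665] [ 0.36869893 -2.8553808   6.87097229]
[(array([418.4, 297.5]), array([0.56681032, 0.16400507, 0.06      ]))]
```

View pics/slide.png

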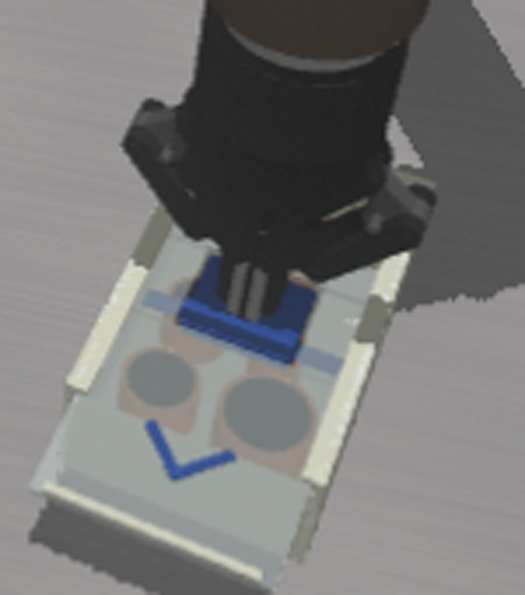

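The lid is sliding, with its front edge out past the case end at crop (150,530) and the fingers still behind the lip. I'll continue to the stop.

Emit:
jog_arm:
  moves:
    - [[-5, 0, 0], [0, 0, 0], 0]
    - [[-11, 0, 0], [0, 0, 0], 0]
    - [[-17, 0, 0], [0, 0, 0], 0]
    - [[-22, 0, 0], [0, 0, 0], 0]
    - [[-25, 0, 0], [0, 0, 0], 0]
    - [[-27, 0, 0], [0, 0, 0], 0]
    - [[-29, 0, 0], [0, 0, 0], 0]
    - [[-30, 0, 0], [0, 0, 0], 0]
    - [[-30, 0, 0], [0, 0, 0], 0]

```text
time: 6.7
tool_pos: [0.603, 0.155, 0.0819]
tcp_rot: [-0.003, 0.095, 0.996, -0.001]
force: [-9.0, 1.1, 11.5]
opening: -0.0
```

Travel was 82 mm and the reaction rose to about 9 N, so the lid is at its stop. I'll ease the push a little and lift straight up.

Emit:
jog_arm:
  moves:
    - [[1.5, 0, 0], [0, 0, 0], 0]
    - [[1.5, 0, -4], [0, 0, 0], 0]
    - [[1.5, 0, -10], [0, 0, 0], 0]
    - [[3, 0, -25], [0, 0, 0], 0]
    - [[3, 0, -60], [0, 0, 0], 0]
    - [[3, 0, -100], [0, 0, 0], 0]
    - [[70, 0, -140], [0, 0, 0], 0]
    - [[120, 0, -160], [0, 0, 0], 0]
    - [[150, 0, -160], [0, 0, 0], 0]
    - [[150, 0, -160], [0, 0, 0], 0]

```text
time: 7.7
tool_pos: [0.4551, 0.1835, 0.2437]
tcp_rot: [0.001, 0.093, 0.996, 0.002]
force: [1.0, -0.5, -0.4]
opening: -0.0002
```

Run:
```python
from h import *
s=read_state();print(s['time'],s['tool_pos'],s['force'])
S=camera('scene');c=camera('top')
p=[place_of(k,'blue_pad')[0]['pixel'] for k in(S,c)]
print(p,onz(S,p[0],.067),onz(c,p[1],.067),tri(S,p[0],c,p[1]))
for q in (onz(S,p[0],.067),onz(c,p[1],.067)): print('travel',(q-[.520,.171,.067])@[.983,-.184,0])
A=S['pixels'][200:400,320:500];B=c['pixels'][130:330,160:340]
cv2.imwrite('pics/end.png',np.hstack([cv2.resize(i,None,fx=2.2,fy=2.2,interpolation=cv2.INTER_CUBIC) for i in(A,B)]))
```

```text
7.7 [0.45506633 0.18347746 0.24374037] [ 1.04212858 -0.45463772 -0.39339921]
[[413.4, 307.3], [244.8, 191.1]] [0.59309696 0.15877016 0.067     ] [0.59632236 0.15868084 0.067     ] [0.59547947 0.15840559 0.06993224]
travel 0.07410459808201834
travel 0.0772916099941899
```

View pics/end.png

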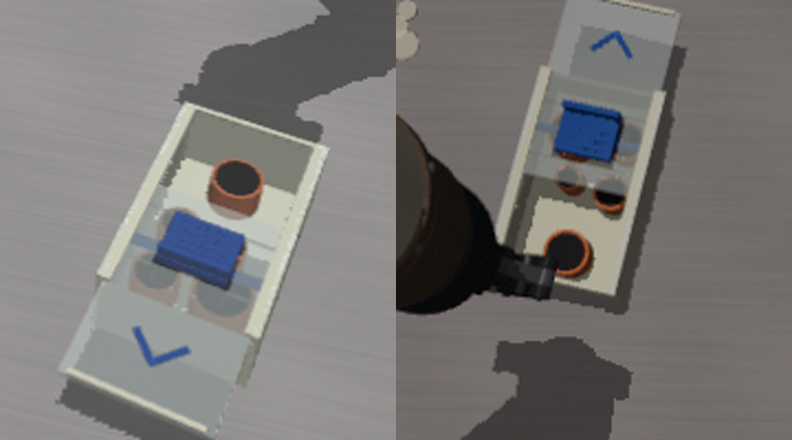

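The end pictures show the lid slid out, the tab raised and the near cutters uncovered. I'll check the travel using the lid's moulded arrow, which is sharper than the pad estimates.

Run:
```python
from h import *
c=camera('top');P=[]
for im in(cv2.imread('pics/top0.png'),c['pixels']):
    i=im.astype(int);m=((i[...,0]-i[...,2]>50)).astype(np.uint8);m[:,:180]=0;m[:,330:]=0
    n,l,st,ce=cv2.connectedComponentsWithStats(m,connectivity=8)
    o=[(st[k,4],ce[k]) for k in range(1,n) if st[k,4]>15]; print([(a,b.round(1)) for a,b in o]); P.append(sorted(o,key=lambda t:-t[0]))
for k in range(2):
    z=(.067,.058)[k]
    print('travel',np.linalg.norm(onz(c,P[1][k][1],z)-onz(c,P[0][k][1],z)))
```

```text
[(np.int32(65), array([248. , 188.3])), (np.int32(592), array([235.6, 230.6]))]
[(np.int32(65), array([258.4, 148.9])), (np.int32(580), array([246.6, 189.5]))]
travel 0.08000567802293294
travel 0.08042630088091052
```

Travel is 80 mm by both the arrow and the tab, which is the full stroke.

```bash
python3 -c "
from cell import *
print(read_state()['time']); print(hand_in())"
```

```text
7.95
the job is handed in; nothing more can be done
None
```

The blue-tab case is open and the job is handed in at 7.95 s. I pressed the blue tab to its stop with closed fingers (about 8 N). Keeping it down, I slid the lid along the arrow until the reaction rose to about 9 N at the end stop, then lifted straight off.

**Lid travel:** comparing top pictures from before and after gave 80.0 mm by the tab and 80.4 mm by the moulded arrow, so the lid is fully open. The pad network alone read 74 to 77 mm. I put that down to its own scatter, because the picture comparison and the stop force agree with each other.

**Tab:** it appears to have sprung up again. The last pictures show it raised, and triangulation put the pad about 70 mm above the bench, against a nominal 67 mm when up. An earlier triangulation with the tab up read 57 mm, so that height is only rough.

**Yellow case:** the arm came near it only when passing overhead, at a height of about 0.2 m. I took no after-picture measurement of its tab or lid.

The arm ended about 0.24 m up, touching nothing, with force readings near zero.

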